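# Hold the inspection lamp's shutter half open at lowest light

## Robot

A 6-joint arm with a two-finger parallel gripper is mounted at the origin on a cart in front of the work surface, level with it; the furniture and walls round the work are solid. World frame = base frame: x ahead of the robot, y to its left, z up, the work surface at z = 0. Lengths are in m, angles in rad, forces in N, time in s.
With the tool pointing down it reaches from about 0.325 to 0.9 m from the base axis. Payload 3.5 kg.
Tool frame: the origin (TCP) lies between the finger pads; the fingertips stand env.tip_reach ahead of it and the grasp point (between the pads) lies 6 mm ahead of it (env.tip_reach is the distance from the TCP to the fingertips, in m); z points along the fingers, y is the line along which they close (so a half turn about z gives the same grasp; the last joint's range is limited). The gripper opens to 85 mm and grips with 20 to 120 N. Pads are 22 mm wide; open, the fingers measure 114 mm over their backs; the gripper's body (76 mm by 85 mm) begins 54 mm behind the grasp point. The pads swing forward as they close: fully open they stand 13 mm farther back than shut.
Start: joints at [1.189, 0.276, -0.026, 1.268, 0, 1.467], TCP at [0.172, 0.601, 0.256] pointing down, gripper open.
Joint ranges: [-3.12, 3.12], [-0.85, 1.88], [-1.08, 1.24], [-1.95, 2.15], [-1.57, 1.53], [-3.14, 3.14]. Speed limits (rad/s): [2.57, 2.57, 3.14, 3.14, 3.14, 3.14].

## Interface

Orientations are given as a 3x3 rotation matrix whose columns are the frame's x, y, z axes.
In Python, from station import env gives the robot as it stands.
- The arm moves only by the shell command python3 -m inch 'ROWS' [OPENING] [FORCE]. ROWS is JSON, a list of rows, each a list of 2 entries, a list of its own where there are three numbers: the shift along the world's x, y, z in m, then the turn, a rotation vector about the world's x, y, z in rad. A call has 1 to 10 rows; each row shifts and turns the commanded pose from where the row before left it; what a row does not reach is not made up. A row lasts 1/10 s, in which the tool goes at most 50 mm and 8.59 degrees, less where a joint would pass 70% of its speed; a pose out of reach is approached as far as the arm can. A call with a gripper value outside its range is refused whole. OPENING is the closure, from 0 (fully open) to 1 (shut), set as the call begins (- or left out, the last holds). The fingers move at their own pace and stop on an object; FORCE is the grip in N (left out, the last holds). Time passes only in rows, so rows that do not move let the fingers close. It gives the time, the measured TCP pose, the force, the opening and the grip force at its end, in the units of the state.
- env.observe(): the state, without advancing time (a new reading comes with each control period).
- env.get_image(name): name is "side" or "top" or "wrist"; returns (picture, depth): 420x560x3 uint8, red, green, blue; 420x560 float32, m along the optical axis (not along the pixel's ray), 0 where there is no reading.
- env.camera_info(name): a dict with "camera_matrix" (3x3 intrinsics, pixels), "rvec" (rotation vector, rad) and "tvec" (3), from world to camera coordinates, as OpenCV has them. Camera axes: x right, y down, z forward; pixel columns grow to the right and rows downward; lengths in m; the calibration is good to about 2 mm. The wrist camera is an equidistant fisheye: a pixel r from the principal point sees the ray r / f radians off the axis. A picture is of the moment at which its call begins: read the wrist's pose just before it. camera_info takes no time and is no camera call; for the wrist camera it gives the pose at the moment of the call.
- env.finish_job(): hands the job in; it is judged then, once.
Trained networks look in the newest picture that a camera, given by its name, has taken for a name from the list of things; names that differ only in an ending like _2 or _b are one class to them, and where a whole thing is asked for, a point or a joint stands for the part that bears it (a point fixed in the world has none). Each returns a list of dicts, best first, with "p" (0 to 1); they miss things now and then, are a little off and sometimes report something else, mostly with a low value. They report only what shows in the picture. A call takes as long as a camera call.
- env.cut_out(camera, thing): "pixels" (420x560 bool, what is visible of it) and "bbox" ([left, top, right, bottom] in pixels, round what is visible of it).
The state is a dict: "time_s": time; "joint_positions": joint angles; "joint_vel": joint speeds; "joint_torque": joint torques, N m; "position": TCP position; "orientation": TCP orientation; "wrist_force": force on the tool from outside, world axes, zero at the start; "wrist_torque": the same for the moment, N m; "finger_gap": opening from 0.0 (shut) to 1.0 (fully open); "grasp_force": force on a finger pad.
Only numpy, scipy, OpenCV 4.12 (cv2) and the standard library are available. Lean on these libraries where they do the work, as an engineer would, in place of code of your own. Each camera call takes 0.05 s, during which the arm holds its last target. There are 200 camera calls.

## Task

The amber bottle at the inspection lamp is to be checked for floating particles against a half-lit window, but its contents must not get strong light. With the shutter still shut, turn the dimmer knob on top of the lamp fully anticlockwise to its end stop; then slide the sprung shutter to the left (as seen from the bottle's side) until it is half open, with its red grip at the red line, never letting it past three-quarters open, and keep holding it there: finish while holding, because the spring shuts it when let go. Leave the bottle standing in its nest and the other things where they are.

Things in the scene. Friction and masses are not known exactly. Their poses are not given: they have to be found in the camera images.
- inspection_lamp: White lamp house, fixed, 125 x 180 x 150 mm, turned up to 0.3 rad. Origin on the table under its middle; x to its back, y to the left seen from its front, z up. Front face x = -60 mm, flat top z = 150 mm. The shutter slides along y over the lit window in the front. Index strip on the top's front edge: five lines 16 mm apart (shut, quarter, half in red, three quarters, open). Bottle plate before the front.
- dimmer_grip (a point): Grip point on the axis of the black dimmer knob, 181 mm over the table, at x = 20, y = 52 mm in the lamp's frame. Skirt of 40 mm diameter up to 9 mm above the lamp's top; on it a bar 40 mm long, 13 mm wide, up to 40 mm above the top, white pointer line at one end. The frame turns with the knob: x along the bar to the pointer end, z up.
- dimmer (a joint): Dimmer knob, rad, 0 to 4.71: 0 is the anticlockwise end stop (lowest light); grows clockwise seen from above. The bar points 2.356 rad minus this value from the lamp's x axis (anticlockwise positive). Friction holds it where it is left; 0.04 N m turns it. Starts between 0.8 and 2.2; may need more than one grasp.
- shutter_tab (a point): Centre of the shutter's red finger grip, an upright block 13 x 14 x 38 mm (lamp's x, y, z), 180 mm over the table, standing 11 to 49 mm above the lamp's top, just before the index strip; pinch it across its 14 mm or push its right side. White line on top. Shut: at x = -64, y = -32 mm in the lamp's frame; opening moves it straight along the lamp's +y. Axes as the lamp's.
- shutter (a joint): Shutter opening, m: 0 shut to 0.064 fully open; half open is 0.032. A spring closes it, about 3 N when shut, 7.5 N at half and 12 N fully open, and shuts it when let go.
- half_mark (a point): Where the centre of the red grip is when the shutter is half open: above and in front of the red index line, at x = -64, y = 0, z = 180 mm in the lamp's frame; axes as the lamp's.
- amber_bottle_center (a point): Centre (half-way up, 59 mm above its foot) of the amber bottle with a gold cap, 68 mm in diameter, 118 mm tall, 0.33 kg, that stands loose in the nest before the window; its top is 130 mm over the table, 20 mm below the lamp's top. To be left alone.
- nest (a point): Floor of the bottle nest, a 5 mm high rubber ring of 73 mm inner diameter on the lamp's grey plate, 12 mm over the table, at x = -112, y = -32 mm in the lamp's frame.
- steel_cup: Steel measuring cup, 65 mm wide, 66 mm tall, loose, left of the lamp; origin under its centre. Not to be disturbed.
- marker: Blue and white marker pen, 140 mm long, lying loose at the left; origin under its middle. Not to be disturbed.
- scraper: Beige scraper, 56 x 115 x 9 mm, lying loose at the left; origin under its middle. Not to be disturbed.
- gold_cap: Loose gold screw cap, 47 mm wide, 19 mm tall, at the front left; origin under its centre. Not to be disturbed.

How it is judged:
On the way, in this order (a step that is already met when the one before it is completed fails the run):
1. the dimmer is turned anticlockwise to its end stop (within 0.08 rad) while the shutter is still shut (within 4 mm) (value of joint dimmer below 0.08 rad and value of joint shutter below 0.004 m), for 0.2 s.
2. the shutter is held half open (27 to 37 mm) by the fingers (value of joint shutter between 0.027 and 0.037 m and contact force between the fingers and shutter above 3 N), for 0.5 s.
At the end, for the whole second after the job is handed in: The fingers hold the shutter still (under 10 mm/s) at half travel, 32 mm plus or minus 5 mm, pressing on it with more than 3 N; the dimmer is within 0.1 rad of its anticlockwise stop; the amber bottle stands upright (within 0.1 rad) in the nest, within 10 mm of its middle (all of step 2 and velocity of joint shutter between -0.01 and 0.01 m/s and value of joint dimmer below 0.1 rad and horizontal distance between amber_bottle_center and nest below 0.01 m and angle between amber_bottle_center's own z axis and vertical below 0.1 rad); the arm keeps its last pose, push and grip.
It fails at once if the shutter is opened (more than 8 mm) while the dimmer is not at its stop (more than 0.15 rad) (value of joint shutter above 0.008 m and value of joint dimmer above 0.15 rad).
It fails at once if the shutter goes past three-quarters open (48 mm) (value of joint shutter above 0.048 m).
It fails at once if the amber bottle is moved by more than 15 mm or tipped (distance of amber_bottle_center from where it was at the start of the episode above 0.015 m or angle between amber_bottle_center's own z axis and vertical above 0.2 rad).
It fails at once if one of the loose things round the lamp is moved by more than 30 mm (distance of any of steel_cup, marker, scraper, gold_cap from where it was at the start of the episode above 0.03 m).
It also fails if it takes over 58 s, if anything falls off the work surface, if the arm or the gripper's body presses on something with over 40 N, if the wrist force passes 120 N, or if a joint passes its speed limit or range.

## Working session

There is one attempt and no reset: what is moved stays moved. The work goes in short steps, Python scripts to look and compute and a shell command to move; the robot and the scene stay as the last step left them, time stands still between calls to the robot, and variables do not carry over. Pictures are saved under pics/ and viewed, at most 10 in all, crops included, and the job is handed in when it is done.

```bash
mkdir -p pics; ls; cat > h.py <<'E'
import numpy as np, cv2
from station import env
def cam(n):
    i=env.camera_info(n); K=np.array(i["camera_matrix"]); R=cv2.Rodrigues(np.array(i["rvec"],float))[0]; t=np.array(i["tvec"],float).ravel(); return K,R,t
def cloud(n,mask,d):
    K,R,t=cam(n); v,u=np.nonzero(mask&(d>0)); z=d[v,u]
    p=np.c_[(u-K[0,2])/K[0,0]*z,(v-K[1,2])/K[1,1]*z,z]
    return (p-t)@R
E
python3 - <<'E'
from h import *
print(env.tip_reach, env.observe())
for n in("top","side"):
    im,d=env.get_image(n); cv2.imwrite(f"pics/{n}0.png",im[...,::-1])
    for th in("inspection_lamp","dimmer_grip","shutter_tab","amber_bottle_center","steel_cup"):
        r=env.cut_out(n,th)
        for q in r[:2]:
            P=cloud(n,q["pixels"],d)
            if len(P): print(n,th,round(q["p"],2),q["bbox"],np.round(np.median(P,0),3),np.round(np.percentile(P,2,axis=0),3),np.round(np.percentile(P,98,axis=0),3))
E
```

```text
pics
0.025 {'time_s': 0.0, 'joint_positions': array([ 1.18859037e+00,  2.77155009e-01, -2.78997375e-02,  1.26800496e+00,
       -6.55208559e-07,  1.46740269e+00]), 'joint_vel': array([-0.00025256,  0.00019367,  0.00083042, -0.00012189,  0.00130464,
       -0.00133882]), 'joint_torque': array([-1.40024418e-03, -4.45508909e+01,  2.95204765e+01,  1.63988007e-02,
       -7.46858268e-05, -1.61533490e-05]), 'position': array([0.17174015, 0.60017971, 0.2551371 ]), 'orientation': array([[-9.61382884e-01,  2.75213079e-01, -8.43559825e-04],
       [ 2.75214273e-01,  9.61380618e-01, -2.10030596e-03],
       [ 2.32950394e-04, -2.25135791e-03, -9.99997439e-01]]), 'wrist_force': array([-0.15086843,  0.11541526,  0.36604888]), 'wrist_torque': array([-0.02518548,  0.01213162, -0.00936577]), 'grasp_force': 0.0, 'finger_gap': 0.9959157620938807}
top inspection_lamp 0.62 [273.4, 149.4, 365.1, 252.2] [0.529 0.129 0.149] [0.412 0.046 0.01 ] [0.609 0.222 0.189]
top dimmer_grip 0.48 [283.6, 170.4, 303.3, 194.2] [0.544 0.192 0.169] [0.529 0.175 0.155] [0.564 0.211 0.191]
top amber_bottle_center 0.91 [326.9, 219.0, 357.8, 245.5] [0.439 0.083 0.11 ] [0.411 0.051 0.056] [0.468 0.111 0.131]
top steel_cup 0.73 [209.2, 176.9, 232.2, 205.7] [0.549 0.374 0.013] [ 0.514  0.339 -0.   ] [0.573 0.397 0.066]
side inspection_lamp 0.73 [186.1, 178.2, 301.8, 313.8] [0.591 0.141 0.142] [0.486 0.058 0.009] [0.626 0.233 0.186]
side dimmer_grip 0.8 [261.4, 199.0, 281.1, 231.9] [0.556 0.191 0.174] [0.541 0.174 0.156] [0.567 0.21  0.192]
side shutter_tab 0.81 [211.2, 178.5, 218.7, 204.2] [0.493 0.09  0.174] [0.487 0.081 0.149] [0.497 0.097 0.201]
side amber_bottle_center 0.76 [198.8, 191.1, 229.2, 204.9] [0.448 0.067 0.128] [0.294 0.038 0.005] [0.472 0.102 0.137]
side steel_cup 0.93 [348.3, 236.5, 390.4, 291.1] [0.548 0.369 0.043] [0.514 0.34  0.007] [0.575 0.398 0.068]
```

```bash
python3 - <<'E'
from h import *
im,d=env.get_image("top")
K,R,t=cam("top")
P=cloud("top",np.ones(d.shape,bool),d)
v,u=np.nonzero(d>0)
m=(abs(P[:,2]-.15)<.004)&(P[:,0]>.4)&(P[:,0]<.7)&(P[:,1]>0)&(P[:,1]<.28)
print(m.sum()); r=cv2.minAreaRect(P[m,:2].astype(np.float32)); print(r,cv2.boxPoints(r))
# bar of knob
m=(P[:,2]>.18)&(P[:,2]<.2)&(np.hypot(P[:,0]-.55,P[:,1]-.192)<.04)
r=cv2.minAreaRect(P[m,:2].astype(np.float32)); print(m.sum(),r)
a=cv2.resize(im[140:260,260:380],(600,600),interpolation=cv2.INTER_CUBIC)
b=cv2.imread("pics/side0.png")[160:320,180:320]; b=cv2.resize(b,(525,600),interpolation=cv2.INTER_CUBIC)
cv2.imwrite("pics/a.png",cv2.resize(np.hstack([a[...,::-1],b]),(800,427)))
E
```

```text
4097
((0.5433222651481628, 0.1374545395374298), (0.12366768717765808, 0.1790275275707245), 14.645359992980957) [[0.4608652  0.20842615]
 [0.5061297  0.03521536]
 [0.62577933 0.06648293]
 [0.58051485 0.23969373]]
124 ((0.5464065670967102, 0.19147160649299622), (0.039001040160655975, 0.012989037670195103), 59.242027282714844)
```

View pics/a.png

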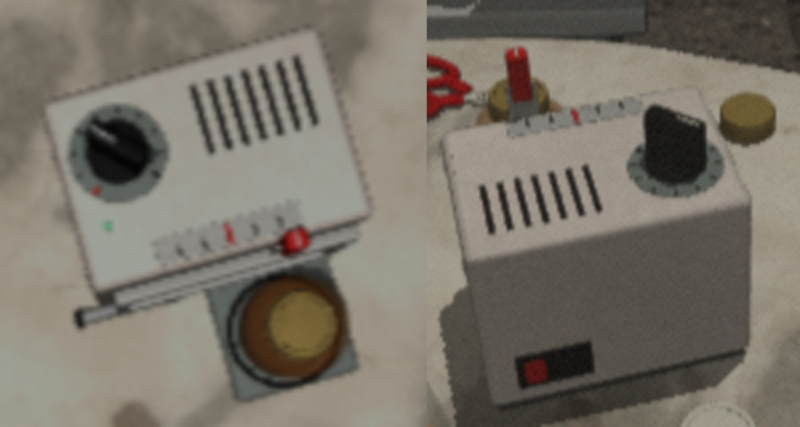

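View pics/top0.png

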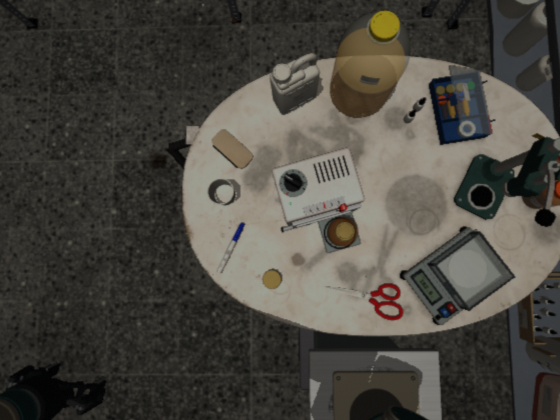

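The picture shows the lamp with its knob at crop (118,150) and the pointer to the upper left. In world axes the bar is at 59°, so the dimmer is about 1.58 rad. The red tab sits at the right end of the index strip, so the shutter is shut. The knob is at about (0.548, 0.192). I'll move over it with the tool's y axis at -31°.

```bash
python3 -m inch '[[[0.027,-0.029,0],[0,0,-0.131]],[[0.027,-0.029,0],[0,0,-0.131]],[[0.027,-0.029,0],[0,0,-0.131]],[[0.027,-0.029,0],[0,0,-0.131]],[[0.027,-0.029,0],[0,0,-0.131]],[[0.027,-0.029,0],[0,0,-0.131]],[[0.027,-0.029,0],[0,0,-0.131]]]' 0 30
python3 -m inch '[[[0.027,-0.029,0],[0,0,-0.131]],[[0.027,-0.029,0],[0,0,-0.131]],[[0.027,-0.029,0],[0,0,-0.131]],[[0.027,-0.029,0],[0,0,-0.131]],[[0.027,-0.029,0],[0,0,-0.131]],[[0.027,-0.029,0],[0,0,-0.131]],[[0.027,-0.029,0],[0,0,-0.131]],[[0,0,0],[0,0,0]],[[0,0,0],[0,0,0]]]'
cat >> h.py <<'E'
def wcloud(mask,d,info):
    K=np.array(info["camera_matrix"]); R=cv2.Rodrigues(np.array(info["rvec"],float))[0]; t=np.array(info["tvec"],float).ravel()
    v,u=np.nonzero(mask&(d>0)); z=d[v,u]
    a=(u-K[0,2])/K[0,0]; b=(v-K[1,2])/K[1,1]; th=np.hypot(a,b)+1e-9
    s=np.tan(th)/th
    return (np.c_[a*s*z,b*s*z,z]-t)@R
E
python3 - <<'E'
from h import *
o=env.observe(); y=o["orientation"][:,1]; print(o["position"],np.degrees(np.arctan2(y[1],y[0])),o["joint_positions"],o["orientation"][:,2])
info=env.camera_info("wrist"); im,d=env.get_image("wrist"); cv2.imwrite("pics/w1.png",im[...,::-1])
P=wcloud(np.ones(d.shape,bool),d,info)
m=(P[:,2]>.18)&(P[:,2]<.2)&(np.hypot(P[:,0]-.548,P[:,1]-.192)<.035)
print(m.sum(), cv2.minAreaRect(P[m,:2].astype(np.float32)) if m.sum()>5 else 0, P[m].max(0) if m.any() else 0)
E
```

```text
time_s: 1.35
position: [0.3619, 0.3967, 0.2566]
orientation: [[-0.361, 0.932, 0.001], [0.932, 0.361, 0.0], [0.0, 0.001, -1.0]]
wrist_force: [0.7, -0.0, -0.8]
finger_gap: 1.003
grasp_force: 0.0
time_s: 2.25
position: [0.5504, 0.1942, 0.2562]
orientation: [[0.517, 0.856, -0.001], [0.856, -0.517, 0.0], [0.0, -0.001, -1.0]]
wrist_force: [-1.2, -0.3, -1.0]
finger_gap: 0.999
grasp_force: 0.0
[0.55039593 0.19415929 0.25620138] -31.114457804720875 [ 2.28197135e-01  2.03763264e-01 -1.19386346e-01  1.24806772e+00
  4.29492774e-04  2.34204311e+00] [-5.07253059e-04  3.23117637e-04 -9.99999819e-01]
1239 ((0.5468055009841919, 0.19374032318592072), (0.03954394906759262, 0.013031793758273125), 59.314388275146484) [0.5609336  0.21238775 0.19286917]
```

View pics/w1.png

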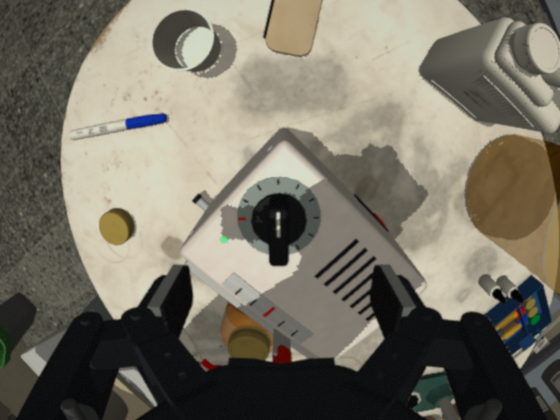

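The wrist picture shows the bar upright between the fingers at about (278,235). It measures at (0.5468, 0.1935) and 59.3°, so the tool is aligned. Next I descend and close.

```bash
python3 -m inch '[[[-0.0035,-0.0008,-0.02],[0,0,0]],[[0,0,-0.024],[0,0,0.003]],[[0,0,-0.024],[0,0,0.003]],[[0,0,0],[0,0,0]],[[0,0,0],[0,0,0]]]' 0.4
python3 -m inch '[[[0,0,0],[0,0,0]],[[0,0,0],[0,0,0]],[[0,0,0],[0,0,0]],[[0,0,0],[0,0,0]],[[0,0,0],[0,0,0]],[[0,0,0],[0,0,0]]]' 1 30
```

```text
time_s: 2.8
position: [0.5455, 0.1949, 0.1884]
orientation: [[0.509, 0.861, -0.001], [0.861, -0.509, -0.0], [-0.001, -0.001, -1.0]]
wrist_force: [0.7, 0.5, 0.5]
finger_gap: 0.6
grasp_force: 0.0
time_s: 3.4
position: [0.548, 0.1941, 0.19]
orientation: [[0.511, 0.86, 0.004], [0.86, -0.511, 0.001], [0.002, 0.003, -1.0]]
wrist_force: [1.2, -0.4, 5.2]
finger_gap: 0.147
grasp_force: 34.9
```

```bash
python3 -m inch '[[[0,0,0.001],[0,0,0.14]],[[0,0,0],[0,0,0.14]],[[0,0,0],[0,0,0.14]],[[0,0,0],[0,0,0.14]],[[0,0,0],[0,0,0.14]],[[0,0,0],[0,0,0.14]],[[0,0,0],[0,0,0.14]],[[0,0,0],[0,0,0.14]],[[0,0,0],[0,0,0.14]],[[0,0,0],[0,0,0.14]]]'
python3 -m inch '[[[0,0,0],[0,0,0.08]],[[0,0,0],[0,0,0.08]],[[0,0,0],[0,0,0.04]],[[0,0,0],[0,0,0.04]],[[0,0,0],[0,0,0]],[[0,0,0],[0,0,0]]]'
python3 -c "
from h import *
o=env.observe();y=o['orientation'][:,1];print(np.degrees(np.arctan2(y[1],y[0])),o['wrist_torque'])"
```

```text
time_s: 4.4
position: [0.5473, 0.1939, 0.19]
orientation: [[-0.764, 0.645, 0.002], [0.645, 0.764, -0.0], [-0.001, 0.001, -1.0]]
wrist_force: [0.9, -0.7, 3.4]
finger_gap: 0.147
grasp_force: 34.5
time_s: 5.0
position: [0.5472, 0.1939, 0.19]
orientation: [[-0.892, 0.453, 0.001], [0.453, 0.892, -0.0], [-0.001, 0.001, -1.0]]
wrist_force: [0.8, -0.3, 4.3]
finger_gap: 0.149
grasp_force: 44.6
63.08446288306576 [-0.27564789 -0.19941173 -0.99458489]
```

```bash
python3 -m inch '[[[0,0,0],[0,0,-0.04]],[[0,0,0],[0,0,0]]]'
python3 -m inch '[[[0,0,0],[0,0,0]],[[0,0,0],[0,0,0]],[[0,0,0.03],[0,0,0]],[[0,0,0.04],[0,0,0]],[[0,0,0.01],[0,0,0]],[[0,0,0],[0,0,0]]]' 0.35
python3 - <<'E'
from h import *
info=env.camera_info("wrist"); im,d=env.get_image("wrist"); cv2.imwrite("pics/w2.png",im[...,::-1])
P=wcloud(np.ones(d.shape,bool),d,info)
m=(P[:,2]>.18)&(P[:,2]<.2)&(np.hypot(P[:,0]-.547,P[:,1]-.193)<.035)
print(m.sum(), cv2.minAreaRect(P[m,:2].astype(np.float32)))
m=(abs(P[:,2]-.15)<.004)&(P[:,0]>.4)&(P[:,0]<.66)&(P[:,1]>0)&(P[:,1]<.28)
print(m.sum(), cv2.minAreaRect(P[m,:2].astype(np.float32)))
for q in env.cut_out("wrist","shutter_tab")[:2]:
    T=wcloud(q["pixels"],d,info); print(q["p"],q["bbox"],np.median(T,0) if len(T) else 0,T.max(0) if len(T) else 0)
E
```

```text
time_s: 5.2
position: [0.5472, 0.1939, 0.19]
orientation: [[-0.874, 0.486, 0.002], [0.486, 0.874, -0.0], [-0.002, 0.0, -1.0]]
wrist_force: [1.3, -1.8, 6.0]
finger_gap: 0.148
grasp_force: 35.3
time_s: 5.8
position: [0.5474, 0.1946, 0.2711]
orientation: [[-0.875, 0.485, 0.003], [0.485, 0.875, 0.001], [-0.002, 0.003, -1.0]]
wrist_force: [0.7, 0.0, 0.3]
finger_gap: 0.651
grasp_force: 0.0
1131 ((0.545931339263916, 0.1939256638288498), (0.012723083607852459, 0.039508137851953506), 60.69950485229492)
23437 ((0.539385199546814, 0.1383286863565445), (0.1292421966791153, 0.17927142977714539), 14.95720100402832)
0.97 [101.3, 195.7, 147.5, 237.6] [0.4859632  0.09621326 0.18808247] [0.49424691 0.10137986 0.20138969]
```

View pics/w2.png

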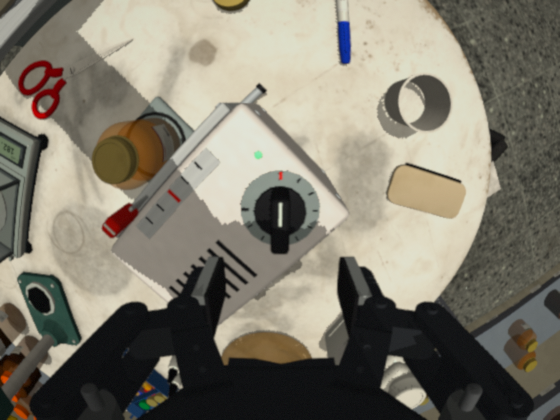

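The knob bar now reads 150.7° in world axes, which is the anticlockwise stop, with its line at the red mark. The red tab is at about (120,220). Next I go above the tab, shut position about (0.487, 0.092), with tool y at 104.8°.

```bash
python3 -m inch '[[[-0.01,-0.017,0],[0,0,0.127]],[[-0.01,-0.017,0],[0,0,0.127]],[[-0.01,-0.017,0],[0,0,0.127]],[[-0.01,-0.017,0],[0,0,0.127]],[[-0.01,-0.017,0],[0,0,0.127]],[[-0.01,-0.0175,0],[0,0,0.127]],[[0,0,0],[0,0,0]],[[0,0,0],[0,0,0]]]'
python3 - <<'E'
from h import *
o=env.observe();y=o['orientation'][:,1];print(np.degrees(np.arctan2(y[1],y[0])),o["position"])
info=env.camera_info("wrist"); im,d=env.get_image("wrist"); cv2.imwrite("pics/w3.png",im[...,::-1])
for q in env.cut_out("wrist","shutter_tab")[:1]:
    T=wcloud(q["pixels"],d,info); T=T[T[:,2]>.194]; print(q["p"],q["bbox"],len(T),cv2.minAreaRect(T[:,:2].astype(np.float32)),T[:,2].max())
E
```

```text
time_s: 6.7
position: [0.4856, 0.0915, 0.2676]
orientation: [[-0.968, -0.25, -0.003], [-0.25, 0.968, 0.0], [0.003, 0.001, -1.0]]
wrist_force: [-0.1, 0.0, -0.2]
finger_gap: 0.648
grasp_force: 0.0
104.47155787790426 [0.48557307 0.091528   0.26763608]
0.83 [243.9, 179.7, 317.8, 248.2] 426 ((0.4860312044620514, 0.09020114690065384), (0.012767057865858078, 0.013370666652917862), 14.727632522583008) 0.20240222278404355
```

View pics/w3.png

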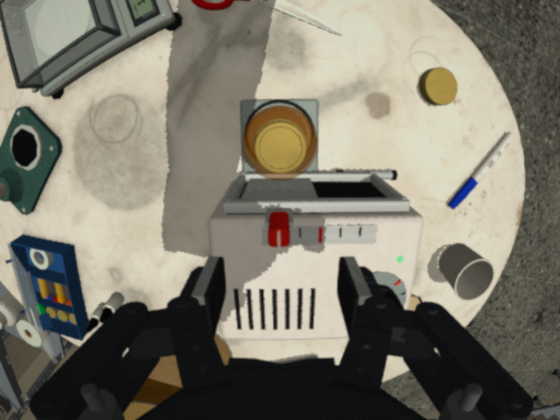

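The tab at (280,230) is centred between the fingers and shut. The bottle is untouched in its nest. Next I descend and pinch.

```bash
python3 -m inch '[[[0.0005,-0.0012,-0.025],[0,0,0]],[[0,0,-0.03],[0,0,0]],[[0,0,-0.023],[0,0,0]],[[0,0,0],[0,0,0]],[[0,0,0],[0,0,0]]]' 0.4
python3 -m inch '[[[0,0,0],[0,0,0]],[[0,0,0],[0,0,0]],[[0,0,0],[0,0,0]],[[0,0,0],[0,0,0]],[[0,0,0],[0,0,0]],[[0,0,0],[0,0,0]]]' 1 50
```

```text
time_s: 7.3
position: [0.487, 0.0909, 0.1912]
orientation: [[-0.968, -0.253, -0.001], [-0.253, 0.968, 0.0], [0.001, 0.0, -1.0]]
wrist_force: [0.3, -0.5, 1.4]
finger_gap: 0.601
grasp_force: 0.0
time_s: 7.9
position: [0.4883, 0.0906, 0.193]
orientation: [[-0.968, -0.252, 0.003], [-0.252, 0.968, 0.001], [-0.003, -0.0, -1.0]]
wrist_force: [0.1, 1.3, 5.9]
finger_gap: 0.165
grasp_force: 48.7
```

```bash
python3 -m inch '[[[-0.001,0.0038,0],[0,0,0]],[[-0.001,0.0038,0],[0,0,0]],[[-0.001,0.0038,0],[0,0,0]],[[-0.001,0.0038,0],[0,0,0]],[[-0.001,0.0038,0],[0,0,0]],[[-0.001,0.0038,0],[0,0,0]],[[-0.001,0.0038,0],[0,0,0]],[[-0.001,0.0038,0],[0,0,0]],[[0,0,0],[0,0,0]],[[0,0,0],[0,0,0]]]'
python3 - <<'E'
from h import *
o=env.observe();print(o["position"])
info=env.camera_info("wrist"); im,d=env.get_image("wrist"); cv2.imwrite("pics/w4.png",cv2.resize(im[140:300,180:400,::-1],(770,560),interpolation=cv2.INTER_CUBIC))
for q in env.cut_out("wrist","shutter_tab")[:1]:
    T=wcloud(q["pixels"],d,info); T=T[T[:,2]>.194]; print(q["p"],q["bbox"],len(T),cv2.minAreaRect(T[:,:2].astype(np.float32)))
E
```

```text
time_s: 8.9
position: [0.4808, 0.1186, 0.1931]
orientation: [[-0.968, -0.251, 0.005], [-0.251, 0.968, -0.006], [-0.003, -0.007, -1.0]]
wrist_force: [1.0, -7.8, 5.0]
finger_gap: 0.166
grasp_force: 49.9
[0.4808468  0.118629   0.19306488]
0.92 [231.6, 194.3, 331.8, 315.8] 911 ((0.4782102108001709, 0.11790300160646439), (0.012986371293663979, 0.013203962706029415), 14.992730140686035)
```

View pics/w4.png

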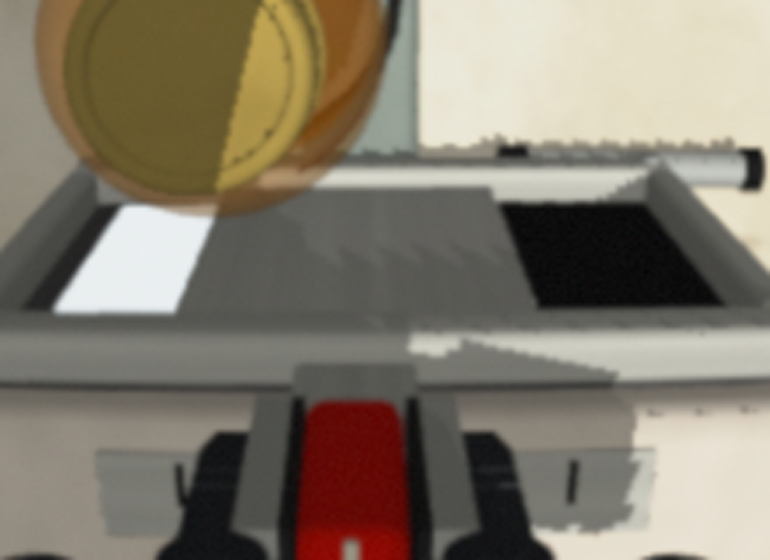

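The white line on the tab, at (350,550), sits slightly short of the midpoint (376) between the quarter and three-quarter lines. Opening measures 29 mm, so I add 3 mm.

```bash
python3 -m inch '[[[-0.0004,0.0015,0],[0,0,0]],[[-0.0004,0.0015,0],[0,0,0]],[[0,0,0],[0,0,0]],[[0,0,0],[0,0,0]],[[0,0,0],[0,0,0]],[[0,0,0],[0,0,0]],[[0,0,0],[0,0,0]],[[0,0,0],[0,0,0]],[[0,0,0],[0,0,0]],[[0,0,0],[0,0,0]]]'
python3 - <<'E'
from h import *
o=env.observe();print(o["position"],o["joint_vel"].round(4))
info=env.camera_info("wrist"); im,d=env.get_image("wrist")
for q in env.cut_out("wrist","shutter_tab")[:1]:
    T=wcloud(q["pixels"],d,info); T=T[T[:,2]>.194]; r=cv2.minAreaRect(T[:,:2].astype(np.float32)); print(r, np.hypot(r[0][0]-.4860,r[0][1]-.0902))
E
```

```text
time_s: 10.0
position: [0.4801, 0.1214, 0.193]
orientation: [[-0.968, -0.251, 0.005], [-0.251, 0.968, -0.006], [-0.003, -0.007, -1.0]]
wrist_force: [1.1, -7.0, 5.5]
finger_gap: 0.166
grasp_force: 50.1
[0.48010909 0.12136664 0.19303938] [ 0.0001 -0.0019 -0.0005  0.0004 -0.0008 -0.0001]
((0.4777149558067322, 0.1207541972398758), (0.013408542610704899, 0.013185403309762478), 13.822196006774902) 0.03165755717451418
```

The opening is 31.7 mm, steady, with a 50 N grip, and it has been held for over half a second. I'm handing in the job.

```bash
python3 -c "
from station import env; print(env.finish_job())"
```

```text
the job is handed in; nothing more can be done
None
```

I turned the dimmer to its anticlockwise stop with the shutter shut, then slid the shutter to about 32 mm (half open) and handed the job in while holding it steady; no verdict came back.

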